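# Load the egg incubator tray

### The arm

A 6-joint arm with a two-finger parallel gripper is mounted at the origin on the work surface. World frame = base frame: x ahead of the robot, y to its left, z up, the work surface at z = 0. Lengths are in mm, angles in rad, forces in N, time in s.
With the tool pointing down it reaches from about 275 to 875 mm from the base axis. Payload 12.5 kg.
Tool frame: the origin (TCP) lies midway between the tips of the shut fingers; the grasp point (between the pads) lies 19 mm behind it (ctrl.tcp_to_grasp is the distance from the TCP to the grasp point, in mm); z points along the fingers, y is the line along which they close (so a half turn about z gives the same grasp; the last joint's range is limited). The gripper opens to 85 mm and grips with 20 to 120 N. Pads are 22 mm wide; open, the fingers measure 114 mm over their backs; the gripper's body (76 mm by 85 mm) begins 54 mm behind the grasp point. The pads swing forward as they close: fully open they stand 13 mm farther back than shut.
Start: joints at [1.264, 0.351, 1.652, -0, 1.139, -0.085], TCP at [120.961, 536.519, 231.29] pointing down, gripper open.
Joint ranges: [-2.75, 2.75], [-0.79, 2.1], [0.01, 2.65], [-1.57, 4.71], [0.07, 3.14], [-2.87, 2.87]. Speed limits (rad/s): [2.22, 2.22, 2.79, 3.14, 3.14, 3.14].

### API

Orientations are given as a unit quaternion [x, y, z, w].
In Python, from plant import ctrl, viewer, workorder gives the robot as it stands. The module is installed in compiled form; this text tells all that it offers.
- The arm moves only by the tool move_arm, never from a script. Its argument "targets" is one flat list of numbers, 6 for each row, row after row: the shift along the tool's x, y, z each as a share of 0.1 m, from -1 to 1, then the turn, a rotation vector about the tool's x, y, z each as a share of 90 degrees, from -1 to 1. A call has 1 to 10 rows; each row is the pose to reach, as a shift and turn from the pose commanded when the call began, along the tool's axes at that moment; what a row does not reach only later rows make up. A row lasts 1/8 s, in which the tool goes at most 62.5 mm and 10.7 degrees, less where a joint would pass 70% of its speed; a pose out of reach is approached as far as the arm can. A call with a number of a shift or a turn outside -1 to 1 is refused whole. A call with a gripper value outside its range is refused whole. "fingers" is the opening, from -1 (shut) to 1 (fully open), set as the call begins (left out, the last holds). The fingers move at their own pace and stop on an object; "grip_force" is the grip in N (left out, the last holds). Time passes only in rows, so rows that repeat a pose let the fingers close. It gives the time, the measured TCP pose, the force, the opening and the grip force at its end, in the units of the state.
- ctrl.get_state(): the state, without advancing time (a new reading comes with each control period).
- viewer.capture(name): name is "side" or "top"; returns a dict with "color" (384x512x3 uint8, red, green, blue), "range_z" (384x512 float32, mm along the optical axis (not along the pixel's ray), 0 where there is no reading), "vertical_fov" (degrees; the focal length in pixels is half the picture's height over the tangent of half this angle, whatever the lens; pixels are square), "cx", "cy" (the principal point, pixels), "world_to_cam" (4x4, takes a point from world to camera coordinates). Camera axes: x right, y up, looking along -z (the intrinsics and any distortion apply to the point x, -y, -z); pixel columns grow to the right and rows downward; lengths in mm; the calibration is good to about 2 mm. A picture is of the moment at which its call begins.
- workorder.job_done(): hands the job in; it is judged then, once.
The state is a dict: "t": time; "joint_pos": joint angles; "qd": joint speeds; "joint_efforts": joint torques, N m; "ee_pos": TCP position; "tcp_rot": TCP orientation; "force": force on the tool from outside, world axes, zero at the start; "moment": the same for the moment, N m; "gripper_width": finger opening in mm; "grip_force": force on a finger pad.
Only numpy, scipy, OpenCV 4.12 (cv2) and the standard library are available. Lean on these libraries where they do the work, as an engineer would, in place of code of your own. Each camera call takes 0.05 s, during which the arm holds its last target. There are 200 camera calls.

### The job

Load the egg incubator: take the three white eggs from the blue rack and stand one upright (pointed end down, as they already are) in each of the three wells of the pulled-out tray, setting each down gently and not dropping it. Then slide the loaded tray slowly and fully home into the incubator. Leave the brown egg standing in the rack and do not disturb the bottle, culture flask or candling lamp.

Things in the scene. Friction and masses are not known exactly. Their poses are not given: they have to be found in the camera images.
- egg_a_mid (a point): White hen's egg standing upright in a rack seat, pointed end down: 64 mm tall, widest (46 mm diameter) 35 mm above its pointed end, about 65 g; the point is on its axis half-way up, z towards the blunt end. When seated in the rack or in a tray well this point is 17 mm above the seat's rim.
- egg_b_mid (a point): White hen's egg standing upright in a rack seat, pointed end down: 64 mm tall, widest (46 mm diameter) 35 mm above its pointed end, about 65 g; the point is on its axis half-way up, z towards the blunt end. When seated in the rack or in a tray well this point is 17 mm above the seat's rim.
- egg_c_mid (a point): White hen's egg standing upright in a rack seat, pointed end down: 64 mm tall, widest (46 mm diameter) 35 mm above its pointed end, about 65 g; the point is on its axis half-way up, z towards the blunt end. When seated in the rack or in a tray well this point is 17 mm above the seat's rim.
- egg_brown_mid (a point): Brown hen's egg standing upright in a rack seat, pointed end down: 64 mm tall, widest (46 mm diameter) 35 mm above its pointed end, about 65 g; the point is on its axis half-way up, z towards the blunt end. When seated in the rack or in a tray well this point is 17 mm above the seat's rim. It stays where it is.
- rack: Blue square egg rack, 170 x 170 mm, 28 mm tall, fixed to the table, with four seats 85 mm apart at x, y = +-42.5 mm in its frame; each seat is a round hole 42 mm wide and 15 mm deep, rim at the rack's top. Which egg stands in which seat varies. Origin: centre of its underside, x and y along its sides. Eggs stand clear of one another by 39 mm.
- incubator: White bench egg incubator with a clear roof, fixed: 350 mm wide (y), 250 mm deep (x), 110 mm high at the front and 130 mm at the rear, open at the front. Origin: on the table under the middle of its front face; x points into the incubator (the way the tray slides shut), y along its front face.
- tray (a joint): How far the grey three-well tray is pulled out, in m: 0 = fully home, at most 0.165; starts 0.13 to 0.16. It slides level, with about 2 N of friction plus a little drag, and stays where it is left. Its top is 34 mm above the table, 290 mm wide; behind the wells it runs on into the incubator.
- well0 (a point): Centre of the mouth of the left (+y) well of the tray (moves with the tray), 34 mm above the table, z up, x into the incubator: a round hole 42 mm wide, 15 mm deep. The wells lie in a row along y, 85 mm apart, 50 mm behind the tray's front edge. A seated egg's mid point is 17 mm above this point.
- well1 (a point): Centre of the mouth of the middle well of the tray (moves with the tray), 34 mm above the table, z up, x into the incubator: a round hole 42 mm wide, 15 mm deep. The wells lie in a row along y, 85 mm apart, 50 mm behind the tray's front edge. A seated egg's mid point is 17 mm above this point.
- well2 (a point): Centre of the mouth of the right (-y) well of the tray (moves with the tray), 34 mm above the table, z up, x into the incubator: a round hole 42 mm wide, 15 mm deep. The wells lie in a row along y, 85 mm apart, 50 mm behind the tray's front edge. A seated egg's mid point is 17 mm above this point.
- handle (a point): Centre of the orange handle bar of the tray: 150 mm along y, 14 mm thick along x, 30 mm tall (20 to 50 mm above the table), its middle 62 mm in front of the tray's front edge, held by two steel arms 65 mm either side of the middle. It can be pushed on its front (robot) side, or pinched from above; when the tray is home it is 62 mm in front of the incubator.
- bottle: Bystander: clear bottle with blue cap, 66 mm diameter, 150 mm tall; origin at the centre of its underside.
- flask: Bystander: clear culture flask with pink medium and orange cap, lying flat, 155 x 80 x 36 mm with cap along its +x; origin under the middle of its 110 mm long body.
- candler: Bystander: black candling lamp, 68 mm diameter foot, 115 mm tall; origin at the centre of its underside.
Mind the look-alikes: they are no part of the job. What is shaped like the part that bears egg_c_mid but green is not meant.

How it is judged (in metres and radians):
On the way, in this order (a step that is already met when the one before it is completed fails the run):
1. one white egg stands released in each well while the tray is still pulled out (((horizontal distance between egg_a_mid and well0 below 0.008 m and z of egg_a_mid in the frame of well0 between 0.012 and 0.023 m and angle between egg_a_mid's own z axis and vertical below 0.26 rad and contact force between egg_a and the fingers below 0.1 N) or (horizontal distance between egg_b_mid and well0 below 0.008 m and z of egg_b_mid in the frame of well0 between 0.012 and 0.023 m and angle between egg_b_mid's own z axis and vertical below 0.26 rad and contact force between egg_b and the fingers below 0.1 N) or (horizontal distance between egg_c_mid and well0 below 0.008 m and z of egg_c_mid in the frame of well0 between 0.012 and 0.023 m and angle between egg_c_mid's own z axis and vertical below 0.26 rad and contact force between egg_c and the fingers below 0.1 N)) and ((horizontal distance between egg_a_mid and well1 below 0.008 m and z of egg_a_mid in the frame of well1 between 0.012 and 0.023 m and angle between egg_a_mid's own z axis and vertical below 0.26 rad and contact force between egg_a and the fingers below 0.1 N) or (horizontal distance between egg_b_mid and well1 below 0.008 m and z of egg_b_mid in the frame of well1 between 0.012 and 0.023 m and angle between egg_b_mid's own z axis and vertical below 0.26 rad and contact force between egg_b and the fingers below 0.1 N) or (horizontal distance between egg_c_mid and well1 below 0.008 m and z of egg_c_mid in the frame of well1 between 0.012 and 0.023 m and angle between egg_c_mid's own z axis and vertical below 0.26 rad and contact force between egg_c and the fingers below 0.1 N)) and ((horizontal distance between egg_a_mid and well2 below 0.008 m and z of egg_a_mid in the frame of well2 between 0.012 and 0.023 m and angle between egg_a_mid's own z axis and vertical below 0.26 rad and contact force between egg_a and the fingers below 0.1 N) or (horizontal distance between egg_b_mid and well2 below 0.008 m and z of egg_b_mid in the frame of well2 between 0.012 and 0.023 m and angle between egg_b_mid's own z axis and vertical below 0.26 rad and contact force between egg_b and the fingers below 0.1 N) or (horizontal distance between egg_c_mid and well2 below 0.008 m and z of egg_c_mid in the frame of well2 between 0.012 and 0.023 m and angle between egg_c_mid's own z axis and vertical below 0.26 rad and contact force between egg_c and the fingers below 0.1 N)) and value of joint tray above 0.1 m), for 0.2 s.
2. the loaded tray is slid fully home (((horizontal distance between egg_a_mid and well0 below 0.008 m and z of egg_a_mid in the frame of well0 between 0.012 and 0.023 m and angle between egg_a_mid's own z axis and vertical below 0.26 rad and contact force between egg_a and the fingers below 0.1 N) or (horizontal distance between egg_b_mid and well0 below 0.008 m and z of egg_b_mid in the frame of well0 between 0.012 and 0.023 m and angle between egg_b_mid's own z axis and vertical below 0.26 rad and contact force between egg_b and the fingers below 0.1 N) or (horizontal distance between egg_c_mid and well0 below 0.008 m and z of egg_c_mid in the frame of well0 between 0.012 and 0.023 m and angle between egg_c_mid's own z axis and vertical below 0.26 rad and contact force between egg_c and the fingers below 0.1 N)) and ((horizontal distance between egg_a_mid and well1 below 0.008 m and z of egg_a_mid in the frame of well1 between 0.012 and 0.023 m and angle between egg_a_mid's own z axis and vertical below 0.26 rad and contact force between egg_a and the fingers below 0.1 N) or (horizontal distance between egg_b_mid and well1 below 0.008 m and z of egg_b_mid in the frame of well1 between 0.012 and 0.023 m and angle between egg_b_mid's own z axis and vertical below 0.26 rad and contact force between egg_b and the fingers below 0.1 N) or (horizontal distance between egg_c_mid and well1 below 0.008 m and z of egg_c_mid in the frame of well1 between 0.012 and 0.023 m and angle between egg_c_mid's own z axis and vertical below 0.26 rad and contact force between egg_c and the fingers below 0.1 N)) and ((horizontal distance between egg_a_mid and well2 below 0.008 m and z of egg_a_mid in the frame of well2 between 0.012 and 0.023 m and angle between egg_a_mid's own z axis and vertical below 0.26 rad and contact force between egg_a and the fingers below 0.1 N) or (horizontal distance between egg_b_mid and well2 below 0.008 m and z of egg_b_mid in the frame of well2 between 0.012 and 0.023 m and angle between egg_b_mid's own z axis and vertical below 0.26 rad and contact force between egg_b and the fingers below 0.1 N) or (horizontal distance between egg_c_mid and well2 below 0.008 m and z of egg_c_mid in the frame of well2 between 0.012 and 0.023 m and angle between egg_c_mid's own z axis and vertical below 0.26 rad and contact force between egg_c and the fingers below 0.1 N)) and value of joint tray below 0.006 m), for 0.2 s.
At the end, for the whole second after the job is handed in: Each well holds one white egg, released, at rest, within 8 mm of its axis, mid point 12 to 23 mm above the rim, upright within 15 degrees; the tray is within 6 mm of home; the brown egg stands in its seat within 12 mm of its start, upright within 15 degrees (all of step 2 and linear speed of each of egg_a, egg_b, egg_c, egg_brown below 0.02 m/s and distance of egg_brown_mid from where it was at the start of the episode below 0.012 m and angle between egg_brown_mid's own z axis and vertical below 0.26 rad); the robot touches nothing.
It fails at once if an egg falls onto the table (mid point below 30 mm) (height (world z) of any of egg_a_mid, egg_b_mid, egg_c_mid, egg_brown_mid below 0.03 m).
It fails at once if an egg is dropped (over 0.7 m/s out of the fingers) ((linear speed of egg_a above 0.7 m/s and contact force between egg_a and the fingers below 0.1 N) or (linear speed of egg_b above 0.7 m/s and contact force between egg_b and the fingers below 0.1 N) or (linear speed of egg_c above 0.7 m/s and contact force between egg_c and the fingers below 0.1 N) or (linear speed of egg_brown above 0.7 m/s and contact force between egg_brown and the fingers below 0.1 N)).
It fails at once if an egg is pressed into the tray or the rack with over 35 N (contact force between any of egg_a, egg_b, egg_c, egg_brown and incubator above 35 N or contact force between any of egg_a, egg_b, egg_c, egg_brown and rack above 35 N).
It fails at once if the tray is slammed (slid shut faster than 0.35 m/s) (velocity of joint tray below -0.35 m/s).
It fails at once if the brown egg, bottle, flask or lamp is moved by over 25 mm (distance of any of egg_brown_mid, bottle, flask, candler from where it was at the start of the episode above 0.025 m).
It also fails if it takes over 72 s, if anything falls off the work surface, if the arm or the gripper's body presses on something with over 40 N, if the wrist force passes 120 N, or if a joint passes its speed limit or range.

## Working session

There is one attempt and no reset: what is moved stays moved. The work goes in short steps, Python scripts to look and compute and a tool call to move; the robot and the scene stay as the last step left them, time stands still between calls to the robot, and variables do not carry over. Pictures are saved under pics/ and viewed, at most 10 in all, crops included, and the job is handed in when it is done.

Besides the shell and the picture viewer there is one more tool, called after ">>>" as a command line: name --argument value ..., lists and objects as JSON in quotes. move_arm: Moves the arm, as the interface text tells. Its arguments: {"type":"object","properties":{"targets":{"type":"array"},"fingers":{"type":"number"},"grip_force":{"type":"number"}},"required":["targets"]}

```bash
mkdir -p pics
cat > h.py <<'E'
import numpy as np, cv2
from plant import ctrl, viewer, workorder
def cap(n):
    d=viewer.capture(n); d["f"]=192/np.tan(np.radians(d["vertical_fov"])/2); return d
def pts(d):
    z=d["range_z"]; v,u=np.mgrid[:384,:512]
    P=np.stack([(u-d["cx"])/d["f"]*z,-(v-d["cy"])/d["f"]*z,-z,np.ones_like(z)],-1)
    return (P@np.linalg.inv(d["world_to_cam"]).T)[...,:3]
def ray(d,u,v,h):
    M=np.linalg.inv(d["world_to_cam"]); c=M[:3,3]
    r=M[:3,:3]@np.array([(u-d["cx"])/d["f"],-(v-d["cy"])/d["f"],-1]); return c+r*(h-c[2])/r[2]
E
python3 - <<'E'
from h import *
for n in("top","side"):
    d=cap(n); np.savez("pics/"+n,**d); cv2.imwrite(f"pics/{n}0.png",d["color"][...,::-1])
    print(n,{k:v for k,v in d.items() if k not in("color","range_z")})
print(ctrl.get_state())
E
```

```text
top {'vertical_fov': 44.14124025942557, 'cx': 254.15647876166202, 'cy': 195.05729653724563, 'world_to_cam': array([[-1.40292085e-02, -9.99822984e-01, -1.25372464e-02,
         1.84613094e+01],
       [ 9.85580345e-01, -1.59417018e-02,  1.68455469e-01,
        -5.85652765e+02],
       [-1.68625514e-01, -9.99316671e-03,  9.85629531e-01,
        -1.83986105e+03],
       [ 0.00000000e+00,  0.00000000e+00,  0.00000000e+00,
         1.00000000e+00]]), 'f': np.float64(473.5354207486255)}
side {'vertical_fov': 52.08382093649252, 'cx': 250.20828678904417, 'cy': 188.05587535572695, 'world_to_cam': array([[-9.53726973e-01, -2.99927204e-01,  2.11785966e-02,
         5.49368561e+02],
       [ 2.00095435e-01, -5.80544238e-01,  7.89259276e-01,
        -1.71517958e+02],
       [-2.24425215e-01,  7.56975601e-01,  6.13694763e-01,
        -1.25843311e+03],
       [ 0.00000000e+00,  0.00000000e+00,  0.00000000e+00,
         1.00000000e+00]]), 'f': np.float64(392.92860049483073)}
{'t': 0.1, 'joint_pos': array([ 1.26444451e+00,  3.51162933e-01,  1.65238140e+00,  3.43455602e-06,
        1.13910332e+00, -8.46172733e-02]), 'qd': array([-0.00048926, -0.00239259, -0.00025741,  0.00199459,  0.00092007,
        0.00066116]), 'joint_efforts': array([-4.13709868e-04, -5.06834722e+01, -2.91873014e+01, -1.11641023e-04,
        2.67323514e-03, -3.02824492e-05]), 'ee_pos': array([120.84715758, 536.2428199 , 230.81479705]), 'tcp_rot': array([ 1.10640989e-01,  9.93860299e-01, -5.17147929e-04, -1.03991799e-04]), 'force': array([ 0.22844531, -0.28171747,  0.91142143]), 'moment': array([-0.01482663,  0.00355964, -0.05329722]), 'grip_force': 0.0, 'gripper_width': 85.35247989522097}
```

View pics/top0.png

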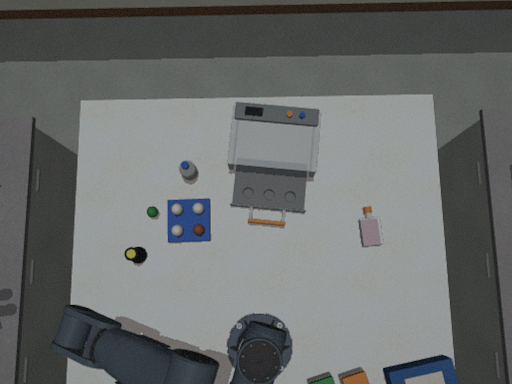

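View pics/side0.png

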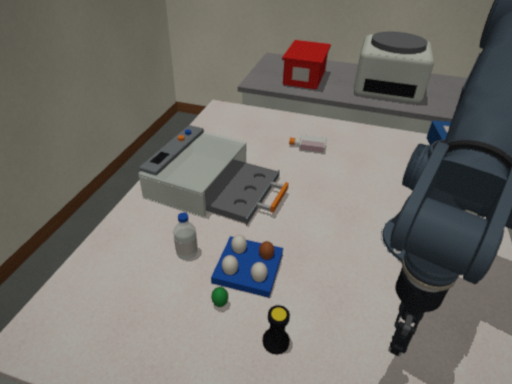

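The top view shows white eggs at (177,209), (198,208) and (177,230), with the brown egg at (199,230). The wells are at (249,192), (269,194) and (290,196), and the handle is at (266,222). The green look-alike is at (152,212). The side view agrees.

```bash
cat > m.py <<'E'
from h import *
def blobs(mask,amin,amax):
    n,l,s,c=cv2.connectedComponentsWithStats(mask.astype(np.uint8))
    return [(c[i],s[i][4],l==i) for i in range(1,n) if amin<s[i][4]<amax]
def measure(d,name):
    P=pts(d); hsv=cv2.cvtColor(d["color"],cv2.COLOR_RGB2HSV); H,S,V=[hsv[...,i].astype(int) for i in range(3)]
    X,Y,Z=P[...,0],P[...,1],P[...,2]
    blue=(H>105)&(H<125)&(S>150)&(abs(Z-28)<8)&(X>300)&(X<900)
    b=max(blobs(blue,100,9e9),key=lambda t:t[1]); hull=cv2.convexHull(np.argwhere(b[2])[:,::-1].astype(np.int32))
    Q=np.array([ray(d,*p[0],28)[:2] for p in hull],np.float32)
    print(name,"rack",cv2.minAreaRect(Q),"zmed",np.median(Z[b[2]]))
    reg=np.zeros((384,512),np.uint8); cv2.drawContours(reg,[hull],-1,1,-1)
    nb=reg.astype(bool)&~((H>100)&(H<130)&(S>120))
    reg2=cv2.dilate(reg,np.ones((15,15)))>0
    egg=reg2&(Z>36)&(Z<85)
    for c,a,m in blobs(egg,30,2000):
        top=P[m&(Z>np.percentile(Z[m],80))]
        print(" egg",c.round(1),a,ray(d,*c,50).round(1),"rgb",d["color"][m].mean(0).round(),"zmax",Z[m].max().round(1),"pts",P[m].mean(0).round(1))
    org=(H<18)&(S>130)&(abs(Z-45)<15)&(X>400)&(X<900)
    for c,a,m in blobs(org,40,2000):
        q=np.array([ray(d,*p[::-1],50)[:2] for p in np.argwhere(m)],np.float32); print(" org",c.round(1),a,ray(d,*c,48).round(1),cv2.minAreaRect(q))
if __name__=="__main__":
    for n in("top","side"):
        d=np.load(f"pics/{n}.npz"); d={k:d[k] for k in d}; measure(d,n)
    d=dict(np.load("pics/top.npz")); P=pts(d)
    c=d["color"]; 
    a=cv2.resize(c[170:240,215:325],None,fx=6,fy=6,interpolation=cv2.INTER_CUBIC)
    cv2.imwrite("pics/c1.png",a[...,::-1])
    d=dict(np.load("pics/side.npz")); c=d["color"]
    a=cv2.resize(c[150:225,200:300],None,fx=6,fy=6,interpolation=cv2.INTER_CUBIC)
    cv2.imwrite("pics/c2.png",a[...,::-1])
E
python3 m.py
```

```text
top rack ((493.3017578125, 274.15118408203125), (166.61888122558594, 165.2042694091797), 0.955852746963501) zmed 27.336337633050107
 egg [198.  208.4] 107 [535.7 233.6  50. ] rgb [119. 120. 117.] zmax 82.7 pts [533.4 231.5  65.8]
 egg [176.8 209.2] 105 [533.9 318.3  50. ] rgb [118. 118. 115.] zmax 81.3 pts [531.7 315.6  65.1]
 egg [177.  230.5] 108 [448.7 316.1  50. ] rgb [119. 119. 117.] zmax 84.8 pts [447.2 313.4  65.5]
 egg [198.5 229.6] 110 [450.9 231.1  50. ] rgb [75. 51. 44.] zmax 81.8 pts [449.4 229.1  65.5]
 org [265.8 221.6] 116 [479.  -35.1  48. ] ((478.5204162597656, -35.52345275878906), (143.42529296875, 12.25759506225586), 83.37886810302734)
side rack ((492.90740966796875, 285.7815856933594), (167.9140625, 173.15972900390625), 1.5351825952529907) zmed 26.102699499964274
 egg [238.9 243.3] 204 [536.9 240.2  50. ] rgb [136. 132. 123.] zmax 76.5 pts [533.9 249.3  59.9]
 egg [266.6 249.6] 210 [452.1 238.3  50. ] rgb [91. 55. 36.] zmax 76.2 pts [450.  247.5  60. ]
 egg [229.7 264.4] 228 [535.1 325.4  50. ] rgb [135. 132. 123.] zmax 78.4 pts [532.  333.7  60.2]
 egg [259.  271.4] 235 [450.  323.6  50. ] rgb [135. 131. 123.] zmax 76.7 pts [447.9 332.1  60.3]
 egg [221.2 289.1] 41 [527.3 412.5  50. ] rgb [ 48. 103.  57.] zmax 63.3 pts [524.8 418.5  58.5]
 org [303.3  79.5] 149 [  601.6 -1050.6    48. ] ((617.0601196289062, -1126.1114501953125), (263.8844909667969, 205.33355712890625), 88.93512725830078)
 org [278.8 196.8] 154 [478.5 -13.4  48. ] ((477.3819885253906, -15.771697998046875), (162.84185791015625, 18.863340377807617), 83.76609802246094)
 org [265.7 253.9] 78 [450.2 253.6  48. ] ((452.3613586425781, 255.22677612304688), (33.56276321411133, 39.63356399536133), 89.58901977539062)
```

View pics/c1.png

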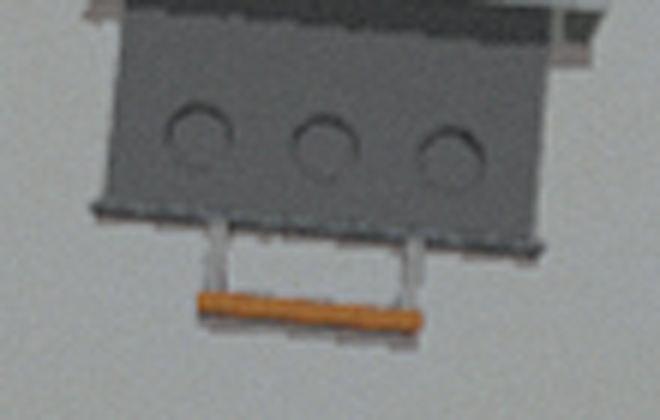

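View pics/c2.png

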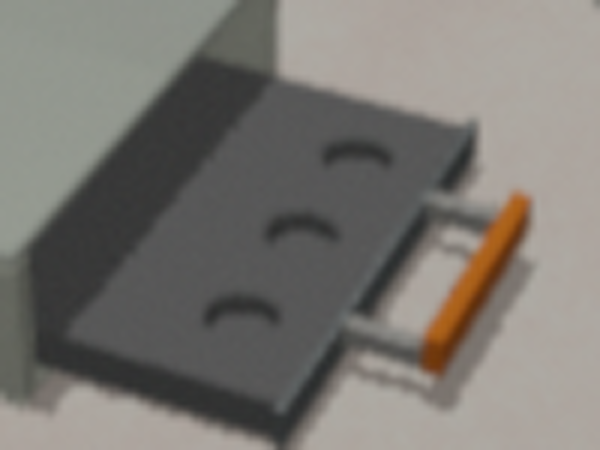

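The crops show well centres at about crop (200,135), (325,148) and (452,160), with the handle bar and tray yawed about 6.6°. I'll check the two views against each other and compute the wells.

Run:
```python
from m import *
for n in("top","side"):
    d=dict(np.load(f"pics/{n}.npz")); P=pts(d); hsv=cv2.cvtColor(d["color"],cv2.COLOR_RGB2HSV).astype(int)
    print(n,"cam",np.linalg.inv(d["world_to_cam"])[:3,3].round())
    m=(hsv[...,0]<18)&(hsv[...,1]>130)&(abs(P[...,0]-479)<40)&(abs(P[...,1]+28)<110)&(P[...,2]<62)
    Q=P[m]; print(" handle n",len(Q),"mean",Q.mean(0).round(1),"z",np.percentile(Q[:,2],[5,50,95]).round(1),"y",np.percentile(Q[:,1],[1,99]).round(1))
    T=Q[Q[:,2]>44]; print(" top face",len(T),T.mean(0).round(1),T[:,1].min(),T[:,1].max())
    t=(abs(P[...,0]-400)<60)&(abs(P[...,1]-50)<80); print(" table z",np.median(P[t][:,2]),np.median(P[(abs(P[...,0]-650)<40)&(abs(P[...,1]-420)<40)][:,2]))
    g=(abs(P[...,2]-34)<6)&(hsv[...,1]<40)&(hsv[...,2]<120)&(abs(P[...,0]-590)<110)&(abs(P[...,1]+40)<190)
    b=max(blobs(g,50,9e9),key=lambda t:t[1])[2]
    print(" tray",b.sum(),cv2.minAreaRect(P[b][:,:2].astype(np.float32)),np.median(P[b][:,2]))
d=dict(np.load("pics/top.npz"))
for c in((200,135),(325,148),(452,160)): print("well",ray(d,215+(c[0]-2.5)/6,170+(c[1]-2.5)/6,32).round(1))
d=dict(np.load("pics/side.npz"))
for c in((242,313),(302,231),(357,158)): print("well side",ray(d,200+(c[0]-2.5)/6,150+(c[1]-2.5)/6,32).round(1))
# gripper seen in side
P=pts(d);m=(abs(P[...,0]-121)<90)&(abs(P[...,1]-536)<90)&(P[...,2]>200)&(P[...,2]<300)
print(m.sum()); Q=P[m]; 
for a,b in((205,225),(225,250),(250,300)):
    k=Q[(Q[:,2]>a)&(Q[:,2]<b)]; print(a,len(k),k.mean(0).round(), k.min(0).round(),k.max(0).round()) if len(k) else 0
```

```text
top cam [ 267.   -9. 1912.]
 handle n 116 mean [478.8 -35.   49.2] z [41.1 49.8 56.3] y [-106.4   35.6]
 top face 99 [478.4 -36.1  50.6] -106.72195943041118 35.44142238378571
 table z -1.1961501285478562 -0.9933606866237596
 tray 1996 ((614.2011108398438, -51.58125305175781), (301.6624755859375, 169.94529724121094), 83.66036224365234) 33.4502120654696
side cam [ 276. 1018.  896.]
 handle n 160 mean [479.5 -17.8  43.9] z [31.3 46.3 50.3] y [-99.3  43.7]
 top face 110 [479.8 -22.8  47.6] -101.06501226430998 45.81218362221023
 table z -1.8761188612463684 -1.5805729060745648
 tray 2173 ((594.845458984375, -52.43159484863281), (330.7245178222656, 209.94297790527344), 89.95235443115234) 31.915259777166057
well [601.5  34.8  32. ]
well [591.3 -49.   32. ]
well [ 581.7 -134.    32. ]
well side [602.2  36.5  32. ]
well side [592.8 -47.5  32. ]
well side [ 582.6 -129.2   32. ]
180
225 12 [131. 586. 247.] [121. 583. 244.] [142. 592. 249.]
250 168 [136. 600. 283.] [121. 575. 250.] [149. 613. 300.]
```

The two views agree to within a few mm: eggs near (535,234), (533,319) and (448,317), wells near (602,35), (592,-48) and (582,-132). I'll close the fingers along a 45° diagonal so they stay clear of the neighbouring eggs, and start moving now.

>>> move_arm --targets '[-0.25, -0.15, 0, 0, 0, 0.09, -0.5, -0.3, 0, 0, 0, 0.18, -0.75, -0.45, 0, 0, 0, 0.27, -0.95, -0.6, 0, 0, 0, 0.359, -0.95, -0.6, 0, 0, 0, 0.359]' --fingers 1 --grip_force 30

```text
t: 0.72
ee_pos: [201.0, 456.3, 231.2]
tcp_rot: [0.384, 0.923, -0.0, -0.0]
force: [0.2, 0.1, 0.1]
gripper_width: 85.1
grip_force: 0.0
```

```bash
cat > g.py <<'E'
import sys
from h import *
from scipy.spatial.transform import Rotation as R
s=ctrl.get_state(); r=R.from_quat(s["tcp_rot"]); p=s["ee_pos"]
print("t",round(s["t"],2),"p",p.round(1),"yaw y",np.degrees(np.arctan2(*r.as_matrix()[:2,1][::-1])).round(1),"tilt",r.as_matrix()[:,2].round(3),"w",round(s["gripper_width"],1),"F",s["force"].round(1),s["grip_force"])
a=list(map(float,sys.argv[1:]))
for i in range(0,len(a),3):
    q=np.array(a[i:i+3]); print(q,(r.inv().apply(q-p)/100).round(3)); p=q
E
python3 g.py 448.5 317 150 448.5 317 27
```

```text
t 0.72 p [201.  456.3 231.2] yaw y 44.9 tilt [-0. -0. -1.] w 85.1 F [0.2 0.1 0.1] 0.0
[448.5 317.  150. ] [-2.733  0.771  0.812]
[448.5 317.   27. ] [0.00e+00 1.00e-03 1.23e+00]
```

>>> move_arm --targets '[-0.3, 0.08, 0, 0, 0, 0, -0.6, 0.17, 0, 0, 0, 0, -0.91, 0.257, 0, 0, 0, 0]'

```text
t: 1.1
ee_pos: [283.2, 411.1, 231.2]
tcp_rot: [0.381, 0.925, 0.0, -0.0]
force: [-0.2, 0.4, 0.0]
gripper_width: 85.6
grip_force: 0.0
```

>>> move_arm --targets '[-0.3, 0.08, 0.1, 0, 0, 0, -0.6, 0.17, 0.2, 0, 0, 0, -0.91, 0.257, 0.4, 0, 0, 0]'

```text
t: 1.48
ee_pos: [366.2, 365.2, 191.2]
tcp_rot: [0.381, 0.925, 0.001, 0.0]
force: [0.8, 0.2, -0.4]
gripper_width: 85.8
grip_force: 0.0
```

>>> move_arm --targets '[-0.3, 0.08, 0.1, 0, 0, 0, -0.6, 0.17, 0.3, 0, 0, 0, -0.91, 0.257, 0.41, 0, 0, 0, -0.913, 0.257, 0.41, 0, 0, 0]'

```text
t: 1.98
ee_pos: [448.9, 318.0, 149.2]
tcp_rot: [0.382, 0.924, -0.001, -0.0]
force: [-0.0, -0.2, -0.7]
gripper_width: 85.4
grip_force: 0.0
```

```bash
python3 g.py 448.5 317 90 448.5 317 27
python3 - <<'E'
from h import *
d=cap("side"); a=cv2.resize(d["color"][150:320,180:330],None,fx=3.5,fy=3.5,interpolation=cv2.INTER_CUBIC); cv2.imwrite("pics/s1.png",a[...,::-1])
E
```

```text
t 1.98 p [448.9 318.  149.2] yaw y 45.0 tilt [-0.001 -0.001 -1.   ] w 85.4 F [-0.  -0.2 -0.7] 0.0
[448.5 317.   90. ] [-0.005 -0.009  0.592]
[448.5 317.   27. ] [-0.     0.001  0.63 ]
```

View pics/s1.png

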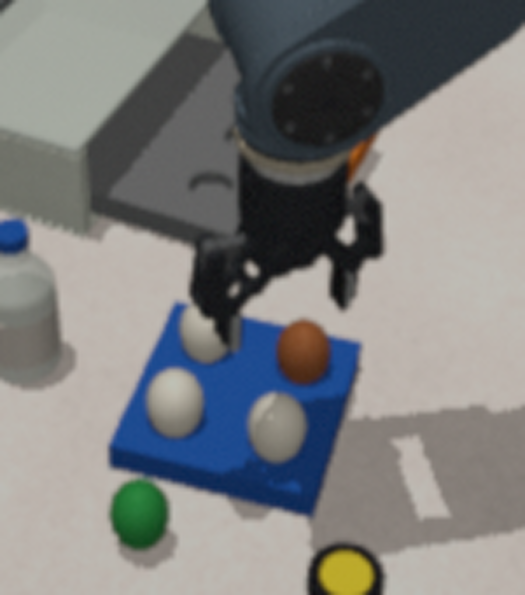

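The open gripper hangs over the front-left egg, with tips at crop (230,345) and (342,303) and the egg at (277,428). I'll check that numerically while descending part-way.

>>> move_arm --targets '[0, -0.005, 0.2, 0, 0, 0, 0, -0.01, 0.4, 0, 0, 0, 0, -0.01, 0.59, 0, 0, 0, 0, -0.01, 0.59, 0, 0, 0]'

```text
t: 2.52
ee_pos: [446.2, 318.2, 90.7]
tcp_rot: [0.382, 0.924, -0.001, -0.001]
force: [-0.8, 0.0, 0.1]
gripper_width: 85.5
grip_force: 0.0
```

Run:
```python
from h import *
d=dict(np.load("pics/side.npz"))
for p in((448.9,318,162),(448.5,317,50)):
    c=d["world_to_cam"]@np.r_[p,1]; print(p, d["cx"]+d["f"]*c[0]/-c[2], d["cy"]-d["f"]*c[1]/-c[2])
d=cap("side"); a=cv2.resize(d["color"][200:310,190:300],None,fx=5,fy=5,interpolation=cv2.INTER_CUBIC); cv2.imwrite("pics/s2.png",a[...,::-1])
```

```text
(448.9, 318, 162) 261.5038974489258 241.43965616683397
(448.5, 317, 50) 260.173366036126 269.7665474366646
```

View pics/s2.png

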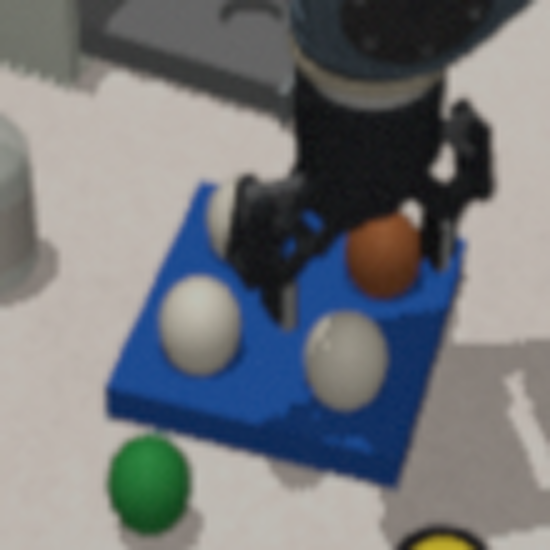

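The fingers straddle the egg's axis: tip midpoint at crop (365,295), egg at (345,360) below it, and the projection agrees to about 1 px.

```bash
python3 g.py 448.5 317 27
```

```text
t 2.58 p [446.8 318.3  91.6] yaw y 45.1 tilt [-0. -0. -1.] w 85.3 F [-0.3  1.2 -0. ] 0.0
[448.5 317.   27. ] [-0.022  0.003  0.646]
```

>>> move_arm --targets '[-0.015, 0, 0.15, 0, 0, 0, -0.015, 0, 0.3, 0, 0, 0, -0.015, 0, 0.45, 0, 0, 0, -0.015, 0, 0.58, 0, 0, 0, -0.015, 0, 0.64, 0, 0, 0, -0.015, 0, 0.64, 0, 0, 0]'

```text
t: 3.32
ee_pos: [448.4, 316.4, 26.9]
tcp_rot: [0.383, 0.924, -0.0, -0.0]
force: [0.2, -0.4, -0.3]
gripper_width: 85.5
grip_force: 0.0
```

>>> move_arm --targets '[0, 0, 0, 0, 0, 0, 0, 0, 0, 0, 0, 0, 0, 0, 0, 0, 0, 0, 0, 0, 0, 0, 0, 0, 0, 0, 0, 0, 0, 0, 0, 0, 0, 0, 0, 0, 0, 0, 0, 0, 0, 0, 0, 0, 0, 0, 0, 0]' --fingers -1 --grip_force 30

```text
t: 4.32
ee_pos: [448.9, 316.8, 27.7]
tcp_rot: [0.383, 0.924, 0.0, 0.0]
force: [-0.4, 1.1, 5.7]
gripper_width: 44.1
grip_force: 30.3
```

>>> move_arm --targets '[0, 0, -0.03, 0, 0, 0, 0, 0, -0.1, 0, 0, 0, 0, 0, -0.2, 0, 0, 0, 0, 0, -0.3, 0, 0, 0, 0, 0, -0.45, 0, 0, 0, 0, 0, -0.6, 0, 0, 0, 0, 0, -0.75, 0, 0, 0, 0, 0, -0.85, 0, 0, 0, 0, 0, -0.9, 0, 0, 0, 0, 0, -0.9, 0, 0, 0]'

```text
t: 5.58
ee_pos: [448.5, 316.5, 117.4]
tcp_rot: [0.383, 0.924, 0.0, 0.0]
force: [0.1, -0.3, -0.3]
gripper_width: 44.1
grip_force: 30.7
```

```bash
python3 g.py 582 -132 117
python3 - <<'E'
from h import *
d=cap("side"); a=cv2.resize(d["color"][200:310,190:300],None,fx=5,fy=5,interpolation=cv2.INTER_CUBIC); cv2.imwrite("pics/s3.png",a[...,::-1])
E
```

```text
t 5.58 p [448.5 316.5 117.4] yaw y 45.0 tilt [ 0.  0. -1.] w 44.1 F [ 0.1 -0.3 -0.3] 30.662807210173924
[ 582. -132.  117.] [-4.116e+00 -2.226e+00  4.000e-03]
```

View pics/s3.png

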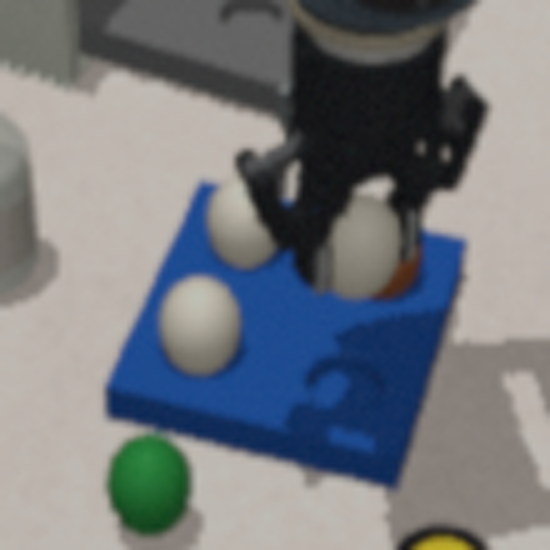

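Egg held upright, crop (365,245). Carrying it to well 2.

>>> move_arm --targets '[-0.08, -0.04, 0, 0, 0, 0, -0.25, -0.135, 0, 0, 0, 0, -0.47, -0.255, 0, 0, 0, 0, -0.69, -0.375, 0, 0, 0, 0, -0.9, -0.49, 0, 0, 0, 0]'

```text
t: 6.25
ee_pos: [477.7, 216.2, 117.1]
tcp_rot: [0.383, 0.924, -0.0, -0.0]
force: [0.5, 0.7, -2.0]
gripper_width: 43.9
grip_force: 30.7
```

>>> move_arm --targets '[-0.225, -0.12, 0, 0, 0, 0, -0.45, -0.245, 0, 0, 0, 0, -0.675, -0.365, 0, 0, 0, 0, -0.9, -0.49, 0, 0, 0, 0]'

```text
t: 6.75
ee_pos: [506.5, 117.8, 117.1]
tcp_rot: [0.383, 0.924, -0.0, -0.0]
force: [1.0, -0.1, -0.8]
gripper_width: 44.3
grip_force: 30.7
```

>>> move_arm --targets '[-0.225, -0.12, 0, 0, 0, 0, -0.45, -0.245, 0, 0, 0, 0, -0.675, -0.365, 0, 0, 0, 0, -0.9, -0.49, 0, 0, 0, 0]'

```text
t: 7.25
ee_pos: [535.2, 19.5, 117.1]
tcp_rot: [0.383, 0.924, -0.0, -0.0]
force: [-0.1, -0.0, -0.3]
gripper_width: 44.3
grip_force: 30.7
```

>>> move_arm --targets '[-0.225, -0.12, 0, 0, 0, 0, -0.45, -0.245, 0, 0, 0, 0, -0.675, -0.365, 0, 0, 0, 0, -0.9, -0.49, 0, 0, 0, 0]'

```text
t: 7.75
ee_pos: [563.9, -78.7, 117.1]
tcp_rot: [0.383, 0.924, -0.0, -0.0]
force: [-0.2, 0.4, -0.3]
gripper_width: 44.2
grip_force: 30.7
```

>>> move_arm --targets '[-0.225, -0.12, 0, 0, 0, 0, -0.4, -0.22, 0, 0, 0, 0, -0.5, -0.265, 0, 0, 0, 0, -0.515, -0.265, 0, 0, 0, 0, -0.515, -0.265, 0, 0, 0, 0]'

```text
t: 8.38
ee_pos: [581.9, -131.3, 117.2]
tcp_rot: [0.383, 0.924, 0.0, -0.0]
force: [-0.2, -0.3, -0.8]
gripper_width: 44.1
grip_force: 30.7
```

```bash
python3 g.py 582 -132 60
python3 - <<'E'
from h import *
d=cap("side"); a=cv2.resize(d["color"][120:230,200:310],None,fx=5,fy=5,interpolation=cv2.INTER_CUBIC); 
d2=cap("top"); b=cv2.resize(d2["color"][160:250,225:310],None,fx=5,fy=5,interpolation=cv2.INTER_CUBIC); b=cv2.copyMakeBorder(b,0,100,0,0,cv2.BORDER_CONSTANT)[:550]
c=np.hstack([a,b])[:,:975]; cv2.imwrite("pics/s4.png",cv2.resize(c,None,fx=.8,fy=.8)[...,::-1])
E
```

```text
t 8.38 p [ 581.9 -131.3  117.2] yaw y 45.0 tilt [-0.  0. -1.] w 44.1 F [-0.2 -0.3 -0.8] 30.66542371030664
[ 582. -132.   60.] [-0.006 -0.004  0.572]
```

View pics/s4.png

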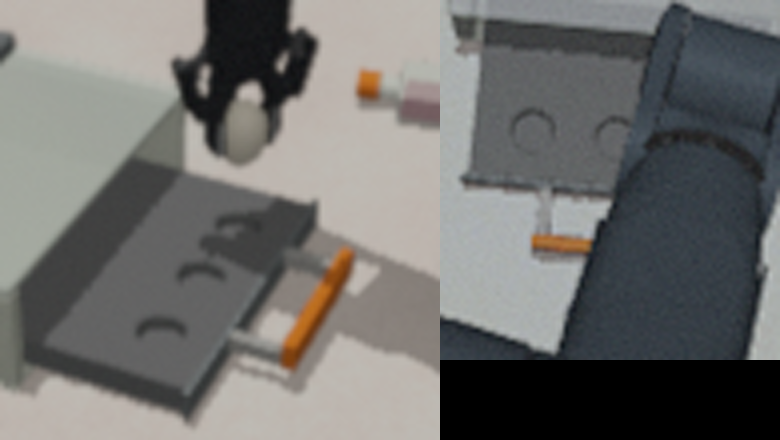

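The egg hangs above well 2: egg at crop (243,132), well at (240,228), both in the side view. Checking the projections numerically.

```bash
cat >> h.py <<'E'
def proj(d,p):
    c=d["world_to_cam"]@np.r_[p,1]; return np.array([d["cx"]+d["f"]*c[0]/-c[2], d["cy"]-d["f"]*c[1]/-c[2]])
E
python3 - <<'E'
from h import *
d=cap("side")
print(proj(d,(582,-131.5,136)),"obs 260.8 153"); print(proj(d,(582,-132,32)),"obs ~260.2 176.5")
c=d["color"][138:168,245:280].astype(int); P=pts(d)[138:168,245:280]
m=(c.min(-1)>95)&(P[...,2]>105)&(P[...,2]<175)&(abs(P[...,1]+131)<60); v,u=np.nonzero(m); print(m.sum(),u.min()+245,u.max()+245,v.min()+138,v.max()+138,u.mean()+245,v.mean()+138,P[m].mean(0))
E
```

```text
[260.44871454 152.08915931] obs 260.8 153
[259.45234764 175.53373854] obs ~260.2 176.5
168 247 276 142 161 261.54761904761904 152.67261904761904 [ 574.28290803 -118.19728623  143.18255308]
```

>>> move_arm --targets '[0, 0, 0.08, 0, 0, 0, 0, 0, 0.22, 0, 0, 0, 0, 0, 0.37, 0, 0, 0, 0, 0, 0.52, 0, 0, 0, 0, 0, 0.63, 0, 0, 0, 0, 0, 0.71, 0, 0, 0, 0, 0, 0.76, 0, 0, 0, 0, 0, 0.79, 0, 0, 0, 0, 0, 0.81, 0, 0, 0, 0, 0, 0.81, 0, 0, 0]'

```text
t: 9.78
ee_pos: [582.1, -131.9, 36.4]
tcp_rot: [0.383, 0.924, -0.0, 0.0]
force: [0.7, -0.6, -0.2]
gripper_width: 44.0
grip_force: 30.7
```

>>> move_arm --targets '[0, 0, 0.005, 0, 0, 0, 0, 0, 0.01, 0, 0, 0, 0, 0, 0.015, 0, 0, 0, 0, 0, 0.02, 0, 0, 0, 0, 0, 0.02, 0, 0, 0]'

```text
t: 10.4
ee_pos: [582.0, -131.8, 34.2]
tcp_rot: [0.383, 0.924, -0.0, -0.0]
force: [-0.3, 0.0, -0.3]
gripper_width: 44.1
grip_force: 30.7
```

>>> move_arm --targets '[0, 0, 0.005, 0, 0, 0, 0, 0, 0.01, 0, 0, 0, 0, 0, 0.01, 0, 0, 0]'

```text
t: 10.78
ee_pos: [582.3, -132.0, 33.8]
tcp_rot: [0.383, 0.924, -0.0, 0.0]
force: [-0.3, -0.5, 5.6]
gripper_width: 44.4
grip_force: 30.9
```

>>> move_arm --targets '[0, 0, 0.005, 0, 0, 0, 0, 0, 0.01, 0, 0, 0, 0, 0, 0.01, 0, 0, 0]'

```text
t: 11.15
ee_pos: [582.9, -132.2, 33.6]
tcp_rot: [0.383, 0.924, 0.0, 0.001]
force: [-0.9, -0.6, 11.5]
gripper_width: 44.3
grip_force: 31.3
```

Contact at 11 N, with little lateral force, so the egg is seated. Releasing gently.

>>> move_arm --targets '[0, 0, -0.005, 0, 0, 0, 0, 0, -0.005, 0, 0, 0]'

```text
t: 11.4
ee_pos: [582.7, -132.0, 33.7]
tcp_rot: [0.383, 0.924, 0.0, 0.001]
force: [-0.9, 0.5, 8.4]
gripper_width: 43.9
grip_force: 31.2
```

>>> move_arm --targets '[0, 0, 0, 0, 0, 0, 0, 0, 0, 0, 0, 0, 0, 0, 0, 0, 0, 0, 0, 0, 0, 0, 0, 0, 0, 0, 0, 0, 0, 0, 0, 0, 0, 0, 0, 0]' --fingers 1

```text
t: 12.15
ee_pos: [582.0, -131.8, 32.8]
tcp_rot: [0.383, 0.924, -0.0, -0.0]
force: [-0.1, -0.4, -0.3]
gripper_width: 85.4
grip_force: 0.0
```

>>> move_arm --targets '[0, 0, -0.1, 0, 0, 0, 0, 0, -0.3, 0, 0, 0, 0, 0, -0.55, 0, 0, 0, 0, 0, -0.8, 0, 0, 0, 0, 0, -1, 0, 0, 0]'

```text
t: 12.78
ee_pos: [582.4, -132.0, 135.5]
tcp_rot: [0.383, 0.924, 0.0, 0.001]
force: [-0.1, -0.5, -0.1]
gripper_width: 85.9
grip_force: 0.0
```

```bash
cat > e.py <<'E'
from h import *
# egg-like blobs in side view near tray: predicted vs observed for wells
W=[(602,35.5),(592,-48.5),(582,-132)]
d=cap("side"); P=pts(d); c=d["color"].astype(int)
for i,(x,y) in enumerate(W):
    q=proj(d,(x,y,56)); u0,v0=q.round().astype(int)
    s=np.s_[v0-16:v0+17,u0-16:u0+17]; m=(P[s][...,2]>42)&(P[s][...,2]<95)&(c[s].min(-1)>85)&(abs(P[s][...,1]-y)<45)&(abs(P[s][...,0]-x)<40)
    if m.sum()<30: print(i,"none",m.sum()); continue
    v,u=np.nonzero(m); o=np.array([u.mean()+u0-16,v.mean()+v0-16])
    print(i,m.sum(),"obs",o.round(1),"pred",q.round(1),"span",np.ptp(u)+1,np.ptp(v)+1,"xy@56",ray(d,*o,56).round(1),"zmax",P[s][m][:,2].max().round(1))
E
python3 e.py; python3 g.py 448.5 317 130 534 319 130 534 319 27
```

```text
0 none 0
1 none 0
2 126 obs [258.6 171. ] pred [259.7 170.3] span 12 13 xy@56 [ 584.7 -126.4   56. ] zmax 83.9
t 12.82 p [ 583.5 -132.3  137.9] yaw y 45.0 tilt [ 0.005 -0.002 -1.   ] w 85.3 F [ 0.9 -0.7  3.2] 0.0
[448.5 317.  130. ] [4.133 2.221 0.065]
[534. 319. 130.] [-0.59   0.619  0.005]
[534. 319.  27.] [ 0.005 -0.003  1.03 ]
```

Egg stands in well 2. Going for the egg at (534,319).

>>> move_arm --targets '[0.15, 0.12, 0, 0, 0, 0, 0.4, 0.32, 0, 0, 0, 0, 0.65, 0.52, 0, 0, 0, 0, 0.9, 0.72, 0, 0, 0, 0]'

```text
t: 13.32
ee_pos: [568.4, -15.3, 132.3]
tcp_rot: [0.383, 0.924, -0.0, -0.001]
force: [1.1, -0.2, -0.3]
gripper_width: 85.2
grip_force: 0.0
```

>>> move_arm --targets '[0.3, 0.24, 0, 0, 0, 0, 0.6, 0.48, 0, 0, 0, 0, 0.9, 0.72, 0, 0, 0, 0]'

```text
t: 13.7
ee_pos: [555.5, 99.3, 132.3]
tcp_rot: [0.383, 0.924, -0.0, -0.001]
force: [0.7, 0.1, -0.4]
gripper_width: 85.4
grip_force: 0.0
```

>>> move_arm --targets '[0.3, 0.24, 0, 0, 0, 0, 0.6, 0.48, 0, 0, 0, 0, 0.9, 0.72, 0, 0, 0, 0]'

```text
t: 14.08
ee_pos: [542.7, 213.8, 132.3]
tcp_rot: [0.383, 0.924, -0.0, -0.0]
force: [-0.0, 0.0, -0.6]
gripper_width: 85.4
grip_force: 0.0
```

>>> move_arm --targets '[0.3, 0.24, 0, 0, 0, 0, 0.6, 0.48, 0, 0, 0, 0, 0.8, 0.65, 0, 0, 0, 0, 0.84, 0.68, 0, 0, 0, 0, 0.84, 0.68, 0, 0, 0, 0]'

```text
t: 14.7
ee_pos: [532.0, 319.2, 132.4]
tcp_rot: [0.383, 0.924, -0.0, -0.0]
force: [-1.0, -0.6, 0.1]
gripper_width: 85.4
grip_force: 0.0
```

```bash
python3 e.py; python3 g.py 534 319 60 534 319 26
```

```text
0 none 0
1 none 0
2 none 0
t 14.75 p [532.3 318.8 132.5] yaw y 45.0 tilt [-0.001 -0.    -1.   ] w 85.5 F [-0.1 -0.1 -1.2] 0.0
[534. 319.  60.] [-0.011  0.014  0.725]
[534. 319.  26.] [-0.    0.    0.34]
```

>>> move_arm --targets '[-0.005, 0.005, 0.15, 0, 0, 0, -0.01, 0.01, 0.35, 0, 0, 0, -0.01, 0.01, 0.55, 0, 0, 0, -0.01, 0.01, 0.72, 0, 0, 0]'

```text
t: 15.25
ee_pos: [533.7, 318.9, 58.7]
tcp_rot: [0.383, 0.924, -0.001, -0.001]
force: [0.1, -0.1, -0.1]
gripper_width: 85.2
grip_force: 0.0
```

>>> move_arm --targets '[0, 0, 0.15, 0, 0, 0, 0, 0, 0.27, 0, 0, 0, 0, 0, 0.33, 0, 0, 0, 0, 0, 0.34, 0, 0, 0, 0, 0, 0.34, 0, 0, 0]'

```text
t: 15.88
ee_pos: [534.3, 319.4, 27.2]
tcp_rot: [0.383, 0.924, 0.0, 0.0]
force: [-0.3, -0.6, 0.6]
gripper_width: 85.6
grip_force: 0.0
```

>>> move_arm --targets '[0, 0, 0, 0, 0, 0, 0, 0, 0, 0, 0, 0, 0, 0, 0, 0, 0, 0, 0, 0, 0, 0, 0, 0, 0, 0, 0, 0, 0, 0, 0, 0, 0, 0, 0, 0, 0, 0, 0, 0, 0, 0, 0, 0, 0, 0, 0, 0]' --fingers -1

```text
t: 16.88
ee_pos: [534.3, 319.4, 27.1]
tcp_rot: [0.383, 0.924, 0.0, 0.0]
force: [0.7, 0.8, 5.7]
gripper_width: 44.1
grip_force: 30.5
```

>>> move_arm --targets '[0, 0, -0.03, 0, 0, 0, 0, 0, -0.1, 0, 0, 0, 0, 0, -0.2, 0, 0, 0, 0, 0, -0.3, 0, 0, 0, 0, 0, -0.45, 0, 0, 0, 0, 0, -0.6, 0, 0, 0, 0, 0, -0.75, 0, 0, 0, 0, 0, -0.85, 0, 0, 0, 0, 0, -0.9, 0, 0, 0, 0, 0, -0.9, 0, 0, 0]'

```text
t: 18.12
ee_pos: [534.1, 319.3, 116.9]
tcp_rot: [0.383, 0.924, 0.0, 0.0]
force: [-0.0, -0.8, -1.1]
gripper_width: 43.9
grip_force: 30.6
```

```bash
python3 g.py 592 -48.5 116
```

```text
t 18.12 p [534.1 319.3 116.9] yaw y 45.0 tilt [ 0.  0. -1.] w 43.9 F [-0.  -0.8 -1.1] 30.638283025677424
[592.  -48.5 116. ] [-3.011 -2.19   0.009]
```

>>> move_arm --targets '[-0.08, -0.06, 0, 0, 0, 0, -0.23, -0.17, 0, 0, 0, 0, -0.44, -0.32, 0, 0, 0, 0, -0.65, -0.475, 0, 0, 0, 0, -0.85, -0.62, 0, 0, 0, 0]'

```text
t: 18.75
ee_pos: [550.4, 213.2, 116.6]
tcp_rot: [0.383, 0.924, -0.0, -0.0]
force: [0.3, 0.0, -1.1]
gripper_width: 43.8
grip_force: 30.6
```

>>> move_arm --targets '[-0.21, -0.155, 0, 0, 0, 0, -0.425, -0.31, 0, 0, 0, 0, -0.64, -0.465, 0, 0, 0, 0, -0.85, -0.62, 0, 0, 0, 0]'

```text
t: 19.25
ee_pos: [566.3, 109.3, 116.6]
tcp_rot: [0.383, 0.924, -0.0, -0.0]
force: [-0.3, 0.3, -0.4]
gripper_width: 43.9
grip_force: 30.6
```

>>> move_arm --targets '[-0.21, -0.155, 0, 0, 0, 0, -0.425, -0.31, 0, 0, 0, 0, -0.64, -0.465, 0, 0, 0, 0, -0.85, -0.62, 0, 0, 0, 0]'

```text
t: 19.75
ee_pos: [582.4, 5.4, 116.6]
tcp_rot: [0.383, 0.924, -0.0, -0.0]
force: [0.3, 0.5, -1.2]
gripper_width: 44.3
grip_force: 30.6
```

>>> move_arm --targets '[-0.21, -0.155, 0, 0, 0, 0, -0.36, -0.26, 0, 0, 0, 0, -0.44, -0.315, 0, 0, 0, 0, -0.46, -0.33, 0, 0, 0, 0, -0.46, -0.33, 0, 0, 0, 0]'

```text
t: 20.38
ee_pos: [591.9, -48.0, 116.7]
tcp_rot: [0.383, 0.924, 0.0, -0.0]
force: [0.0, -0.1, -1.2]
gripper_width: 44.0
grip_force: 30.6
```

```bash
python3 g.py 592 -48.5 34
python3 - <<'E'
from h import *
d=cap("side"); np.savez("pics/n",**d); P=pts(d); c=d["color"].astype(int)
m=(P[...,2]>105)&(P[...,2]<175)&(c.min(-1)>95)&(abs(P[...,0]-592)<50)&(abs(P[...,1]+40)<60)
n,l,s,ct=cv2.connectedComponentsWithStats(m.astype(np.uint8)); i=1+s[1:,4].argmax(); print("egg",s[i],ct[i],"pred",proj(d,(592,-48.5,136)),"well",proj(d,(592,-48.5,34)))
s=np.s_[145:235,215:305]; cv2.imwrite("pics/s5.png",cv2.resize(d["color"][s],None,fx=6,fy=6,interpolation=cv2.INTER_CUBIC)[...,::-1])
E
```

```text
t 20.38 p [591.9 -48.  116.7] yaw y 45.0 tilt [-0.  0. -1.] w 44.0 F [ 0.  -0.1 -1.2] 30.648376726682045
[592.  -48.5  34. ] [-0.004 -0.002  0.827]
egg [247 157  14  17 143] [251.67132867 164.6013986 ] pred [250.84798459 163.96535705] well [250.21631061 187.5170135 ]
```

View pics/s5.png

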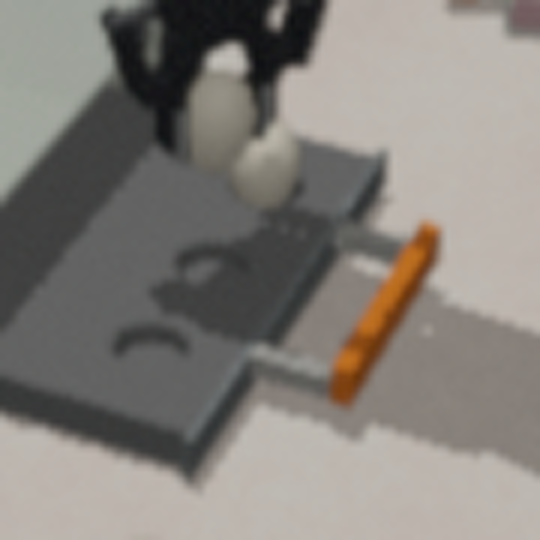

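Egg seated in well 2 at crop (268,165). The held egg at (221,122) is over well 1 at (212,268), and the offsets match. Lowering.

>>> move_arm --targets '[0, 0, 0.08, 0, 0, 0, 0, 0, 0.22, 0, 0, 0, 0, 0, 0.37, 0, 0, 0, 0, 0, 0.52, 0, 0, 0, 0, 0, 0.63, 0, 0, 0, 0, 0, 0.71, 0, 0, 0, 0, 0, 0.76, 0, 0, 0, 0, 0, 0.79, 0, 0, 0, 0, 0, 0.82, 0, 0, 0, 0, 0, 0.82, 0, 0, 0]'

```text
t: 21.68
ee_pos: [591.9, -48.4, 34.8]
tcp_rot: [0.383, 0.924, -0.0, -0.0]
force: [-0.6, 0.4, 0.4]
gripper_width: 43.9
grip_force: 30.6
```

>>> move_arm --targets '[0, 0, 0.005, 0, 0, 0, 0, 0, 0.01, 0, 0, 0, 0, 0, 0.015, 0, 0, 0, 0, 0, 0.015, 0, 0, 0]'

```text
t: 22.18
ee_pos: [592.0, -48.4, 33.3]
tcp_rot: [0.383, 0.924, -0.0, 0.0]
force: [-0.6, -0.4, -1.1]
gripper_width: 43.8
grip_force: 30.7
```

>>> move_arm --targets '[0, 0, 0.005, 0, 0, 0, 0, 0, 0.01, 0, 0, 0, 0, 0, 0.01, 0, 0, 0]'

```text
t: 22.55
ee_pos: [592.3, -48.5, 33.0]
tcp_rot: [0.383, 0.924, 0.0, 0.0]
force: [-1.9, -0.7, 6.7]
gripper_width: 43.9
grip_force: 31.0
```

Contact. Releasing, then rising.

>>> move_arm --targets '[0, 0, 0, 0, 0, 0, 0, 0, 0, 0, 0, 0, 0, 0, 0, 0, 0, 0, 0, 0, 0, 0, 0, 0, 0, 0, 0, 0, 0, 0, 0, 0, 0, 0, 0, 0]' --fingers 1

```text
t: 23.3
ee_pos: [591.9, -48.4, 32.3]
tcp_rot: [0.383, 0.924, 0.0, 0.0]
force: [0.4, -0.5, 0.6]
gripper_width: 85.3
grip_force: 0.0
```

>>> move_arm --targets '[0, 0, -0.1, 0, 0, 0, 0, 0, -0.3, 0, 0, 0, 0, 0, -0.55, 0, 0, 0, 0, 0, -0.8, 0, 0, 0, 0, 0, -0.95, 0, 0, 0, 0, 0, -1, 0, 0, 0]'

```text
t: 24.05
ee_pos: [592.3, -48.4, 133.6]
tcp_rot: [0.383, 0.924, 0.0, 0.001]
force: [0.3, 0.4, -0.4]
gripper_width: 85.5
grip_force: 0.0
```

```bash
python3 e.py; python3 g.py 535.5 234 132
```

```text
0 none 0
1 133 obs [249.5 183.3] pred [250.3 182.6] span 12 14 xy@56 [593.7 -43.6  56. ] zmax 84.9
2 129 obs [258.6 171.1] pred [259.7 170.3] span 12 13 xy@56 [ 584.5 -125.7   56. ] zmax 83.3
t 24.1 p [592.2 -48.4 133.4] yaw y 45.0 tilt [ 0.001 -0.    -1.   ] w 85.5 F [ 0.2 -0.6  1. ] 0.0
[535.5 234.  132. ] [2.399 1.595 0.013]
```

>>> move_arm --targets '[0.15, 0.1, 0, 0, 0, 0, 0.37, 0.245, 0, 0, 0, 0, 0.62, 0.41, 0, 0, 0, 0, 0.87, 0.578, 0, 0, 0, 0]'

```text
t: 24.6
ee_pos: [570.2, 55.9, 131.3]
tcp_rot: [0.383, 0.924, -0.0, -0.001]
force: [0.6, -0.1, 0.4]
gripper_width: 85.3
grip_force: 0.0
```

>>> move_arm --targets '[0.29, 0.193, 0, 0, 0, 0, 0.58, 0.385, 0, 0, 0, 0, 0.87, 0.578, 0, 0, 0, 0]'

```text
t: 24.98
ee_pos: [549.4, 158.3, 131.3]
tcp_rot: [0.383, 0.924, -0.0, -0.001]
force: [-0.4, 1.0, -0.1]
gripper_width: 85.6
grip_force: 0.0
```

>>> move_arm --targets '[0.29, 0.19, 0, 0, 0, 0, 0.54, 0.36, 0, 0, 0, 0, 0.64, 0.43, 0, 0, 0, 0, 0.66, 0.44, 0, 0, 0, 0, 0.66, 0.44, 0, 0, 0, 0]'

```text
t: 25.6
ee_pos: [535.1, 233.6, 132.1]
tcp_rot: [0.383, 0.924, -0.0, -0.0]
force: [0.3, -0.1, 0.1]
gripper_width: 85.6
grip_force: 0.0
```

```bash
python3 g.py 535.5 234 60 535.5 234 27
```

```text
t 25.6 p [535.1 233.6 132.1] yaw y 45.0 tilt [-0. -0. -1.] w 85.6 F [ 0.3 -0.1  0.1] 0.0
[535.5 234.   60. ] [0.    0.006 0.721]
[535.5 234.   27. ] [-0.    0.    0.33]
```

>>> move_arm --targets '[0, 0.005, 0.15, 0, 0, 0, 0, 0.005, 0.35, 0, 0, 0, 0, 0.005, 0.55, 0, 0, 0, 0, 0.005, 0.72, 0, 0, 0]'

```text
t: 26.1
ee_pos: [535.3, 233.8, 58.6]
tcp_rot: [0.383, 0.924, -0.0, -0.0]
force: [0.4, 1.0, 0.3]
gripper_width: 85.2
grip_force: 0.0
```

>>> move_arm --targets '[0, 0, 0.15, 0, 0, 0, 0, 0, 0.27, 0, 0, 0, 0, 0, 0.32, 0, 0, 0, 0, 0, 0.33, 0, 0, 0, 0, 0, 0.33, 0, 0, 0]'

```text
t: 26.72
ee_pos: [535.8, 234.6, 27.7]
tcp_rot: [0.383, 0.924, 0.0, 0.0]
force: [-0.0, -0.6, -0.4]
gripper_width: 85.5
grip_force: 0.0
```

>>> move_arm --targets '[0, 0, 0, 0, 0, 0, 0, 0, 0, 0, 0, 0, 0, 0, 0, 0, 0, 0, 0, 0, 0, 0, 0, 0, 0, 0, 0, 0, 0, 0, 0, 0, 0, 0, 0, 0, 0, 0, 0, 0, 0, 0, 0, 0, 0, 0, 0, 0]' --fingers -1

```text
t: 27.72
ee_pos: [535.8, 234.6, 27.6]
tcp_rot: [0.383, 0.924, 0.0, 0.0]
force: [0.6, 0.8, 5.2]
gripper_width: 43.9
grip_force: 30.4
```

>>> move_arm --targets '[0, 0, -0.03, 0, 0, 0, 0, 0, -0.1, 0, 0, 0, 0, 0, -0.2, 0, 0, 0, 0, 0, -0.3, 0, 0, 0, 0, 0, -0.45, 0, 0, 0, 0, 0, -0.6, 0, 0, 0, 0, 0, -0.75, 0, 0, 0, 0, 0, -0.85, 0, 0, 0, 0, 0, -0.9, 0, 0, 0, 0, 0, -0.9, 0, 0, 0]'

```text
t: 28.98
ee_pos: [535.5, 234.5, 117.4]
tcp_rot: [0.383, 0.924, 0.0, 0.0]
force: [0.9, 0.0, -0.8]
gripper_width: 44.3
grip_force: 30.6
```

```bash
python3 g.py 602 35.5 116
```

```text
t 28.98 p [535.5 234.5 117.4] yaw y 45.0 tilt [ 0.  0. -1.] w 44.3 F [ 0.9  0.  -0.8] 30.647716846433468
[602.   35.5 116. ] [-1.878 -0.937  0.014]
```

>>> move_arm --targets '[-0.08, -0.04, 0, 0, 0, 0, -0.25, -0.125, 0, 0, 0, 0, -0.47, -0.235, 0, 0, 0, 0, -0.7, -0.35, 0, 0, 0, 0, -0.94, -0.47, 0, 0, 0, 0]'

```text
t: 29.6
ee_pos: [569.1, 132.7, 117.0]
tcp_rot: [0.383, 0.924, -0.0, -0.0]
force: [0.3, 0.2, -0.2]
gripper_width: 44.0
grip_force: 30.6
```

>>> move_arm --targets '[-0.23, -0.115, 0, 0, 0, 0, -0.46, -0.23, 0, 0, 0, 0, -0.68, -0.34, 0, 0, 0, 0, -0.84, -0.42, 0, 0, 0, 0, -0.92, -0.46, 0, 0, 0, 0, -0.935, -0.465, 0, 0, 0, 0, -0.935, -0.465, 0, 0, 0, 0]'

```text
t: 30.48
ee_pos: [601.8, 36.2, 117.2]
tcp_rot: [0.383, 0.924, 0.0, -0.0]
force: [-0.1, 0.3, 0.3]
gripper_width: 44.0
grip_force: 30.6
```

```bash
python3 g.py 602 35.5 34
python3 - <<'E'
from h import *
d=cap("side"); P=pts(d); c=d["color"].astype(int)
m=(P[...,2]>105)&(P[...,2]<175)&(c.min(-1)>95)&(abs(P[...,0]-602)<50)&(abs(P[...,1]-44)<60)
n,l,s,ct=cv2.connectedComponentsWithStats(m.astype(np.uint8)); i=1+s[1:,4].argmax(); print("egg",s[i],ct[i],"pred",proj(d,(602,35.5,136)),"well",proj(d,(602,35.5,34)))
E
```

```text
t 30.48 p [601.8  36.2 117.2] yaw y 45.0 tilt [-0.  0. -1.] w 44.0 F [-0.1  0.3  0.3] 30.64683559932746
[602.   35.5  34. ] [-0.007 -0.004  0.832]
egg [236 170  15  16 154] [240.90909091 177.68831169] pred [240.24355575 177.13355622] well [240.07633161 201.1462107 ]
```

>>> move_arm --targets '[0, 0, 0.08, 0, 0, 0, 0, 0, 0.22, 0, 0, 0, 0, 0, 0.37, 0, 0, 0, 0, 0, 0.52, 0, 0, 0, 0, 0, 0.63, 0, 0, 0, 0, 0, 0.71, 0, 0, 0, 0, 0, 0.76, 0, 0, 0, 0, 0, 0.79, 0, 0, 0, 0, 0, 0.82, 0, 0, 0, 0, 0, 0.82, 0, 0, 0]'

```text
t: 31.78
ee_pos: [601.9, 35.8, 35.3]
tcp_rot: [0.383, 0.924, 0.0, 0.0]
force: [0.3, -0.2, -1.1]
gripper_width: 44.0
grip_force: 30.6
```

>>> move_arm --targets '[0, 0, 0.005, 0, 0, 0, 0, 0, 0.01, 0, 0, 0, 0, 0, 0.015, 0, 0, 0, 0, 0, 0.015, 0, 0, 0]'

```text
t: 32.28
ee_pos: [602.0, 35.8, 33.8]
tcp_rot: [0.383, 0.924, 0.0, 0.0]
force: [0.6, -0.4, -1.0]
gripper_width: 44.1
grip_force: 30.7
```

>>> move_arm --targets '[0, 0, 0.005, 0, 0, 0, 0, 0, 0.01, 0, 0, 0, 0, 0, 0.01, 0, 0, 0]'

```text
t: 32.65
ee_pos: [602.3, 35.7, 33.5]
tcp_rot: [0.383, 0.924, 0.0, 0.0]
force: [-1.2, -1.1, 7.1]
gripper_width: 43.9
grip_force: 31.0
```

Seated. Release, rise, shut, turn to align with the handle and go in front of it.

>>> move_arm --targets '[0, 0, 0, 0, 0, 0, 0, 0, 0, 0, 0, 0, 0, 0, 0, 0, 0, 0, 0, 0, 0, 0, 0, 0, 0, 0, 0, 0, 0, 0, 0, 0, 0, 0, 0, 0]' --fingers 1

```text
t: 33.4
ee_pos: [602.0, 35.8, 32.8]
tcp_rot: [0.383, 0.924, -0.0, -0.0]
force: [-0.1, 0.4, -0.7]
gripper_width: 85.3
grip_force: 0.0
```

>>> move_arm --targets '[0, 0, -0.1, 0, 0, 0, 0, 0, -0.3, 0, 0, 0, 0, 0, -0.55, 0, 0, 0, 0, 0, -0.8, 0, 0, 0, 0, 0, -0.95, 0, 0, 0, 0, 0, -1, 0, 0, 0]'

```text
t: 34.15
ee_pos: [602.3, 35.8, 134.1]
tcp_rot: [0.383, 0.924, 0.0, 0.001]
force: [0.5, 0.6, 0.3]
gripper_width: 85.7
grip_force: 0.0
```

>>> move_arm --targets '[0.1, -0.25, 0, 0, 0, -0.1, 0.2, -0.5, 0, 0, 0, -0.2, 0.3, -0.75, 0, 0, 0, -0.3, 0.4, -0.98, 0, 0, 0, -0.4, 0.4, -0.98, 0, 0, 0, -0.427, 0.4, -0.98, 0, 0, 0, -0.427]' --fingers -1

```text
t: 34.9
ee_pos: [504.1, -5.2, 132.5]
tcp_rot: [0.058, 0.998, 0.0, -0.0]
force: [-0.5, 0.3, -0.5]
gripper_width: 0.0
grip_force: 0.0
```

```bash
python3 e.py; python3 g.py 429 -29.5 130 429 -29.5 32
```

```text
0 153 obs [239. 197.] pred [240.1 196.2] span 13 15 xy@56 [604.   41.2  56. ] zmax 83.2
1 135 obs [249.4 183.5] pred [250.3 182.6] span 12 14 xy@56 [593.6 -42.8  56. ] zmax 82.2
2 128 obs [258.6 171.1] pred [259.7 170.3] span 12 13 xy@56 [ 584.5 -126.    56. ] zmax 82.6
t 34.95 p [504.3  -5.2 132.6] yaw y 83.3 tilt [-0.  0. -1.] w 0.2 F [-0.4  0.4  0.6] 0.0
[429.  -29.5 130. ] [ 0.719 -0.329  0.026]
[429.  -29.5  32. ] [-0.    0.    0.98]
```

All three eggs are seated, each at the same small offset. Going in front of the handle.

>>> move_arm --targets '[0.3, -0.13, 0, 0, 0, 0, 0.6, -0.27, 0, 0, 0, 0, 0.72, -0.33, 0, 0, 0, 0, 0.72, -0.33, 0.2, 0, 0, 0, 0.72, -0.33, 0.5, 0, 0, 0, 0.72, -0.33, 0.8, 0, 0, 0, 0.72, -0.33, 1, 0, 0, 0, 0.72, -0.33, 1, 0, 0, 0]'

```text
t: 35.95
ee_pos: [428.9, -29.5, 31.8]
tcp_rot: [0.058, 0.998, 0.0, -0.001]
force: [-0.0, -0.4, -0.3]
gripper_width: -0.1
grip_force: 0.0
```

>>> move_arm --targets '[-0.08, 0, 0, 0, 0, 0, -0.16, 0, 0, 0, 0, 0, -0.22, 0, 0, 0, 0, 0, -0.27, 0, 0, 0, 0, 0, -0.31, 0, 0, 0, 0, 0, -0.35, 0, 0, 0, 0, 0, -0.39, 0, 0, 0, 0, 0, -0.43, 0, 0, 0, 0, 0]'

```text
t: 36.95
ee_pos: [471.7, -34.6, 32.7]
tcp_rot: [0.057, 0.998, 0.0, -0.0]
force: [-2.0, 0.5, 1.9]
gripper_width: 0.2
grip_force: 1.1
```

Contact at about 2 N. Pushing slowly.

>>> move_arm --targets '[-0.05, 0, 0, 0, 0, 0, -0.1, 0, 0, 0, 0, 0, -0.16, 0, 0, 0, 0, 0, -0.22, 0, 0, 0, 0, 0, -0.28, 0, 0, 0, 0, 0, -0.34, 0, 0, 0, 0, 0, -0.4, 0, 0, 0, 0, 0, -0.46, 0, 0, 0, 0, 0, -0.52, 0, 0, 0, 0, 0, -0.58, 0, 0, 0, 0, 0]'

```text
t: 38.2
ee_pos: [529.7, -41.3, 32.8]
tcp_rot: [0.057, 0.998, -0.0, -0.0]
force: [-2.7, 2.7, -0.7]
gripper_width: -0.2
grip_force: 1.1
```

>>> move_arm --targets '[-0.06, 0, 0, 0, 0, 0, -0.12, 0, 0, 0, 0, 0, -0.17, 0, 0, 0, 0, 0, -0.22, 0, 0, 0, 0, 0, -0.27, 0, 0, 0, 0, 0, -0.32, 0, 0, 0, 0, 0, -0.36, 0, 0, 0, 0, 0, -0.4, 0, 0, 0, 0, 0, -0.43, 0, 0, 0, 0, 0, -0.45, 0, 0, 0, 0, 0]'

```text
t: 39.45
ee_pos: [574.2, -46.5, 32.8]
tcp_rot: [0.057, 0.998, -0.0, 0.0]
force: [-1.7, 1.3, -0.1]
gripper_width: 0.2
grip_force: 1.0
```

```bash
python3 g.py
python3 - <<'E'
from h import *
d=cap("side"); cv2.imwrite("pics/s6.png",cv2.resize(d["color"][120:300,140:310],None,fx=3.3,fy=3.3,interpolation=cv2.INTER_CUBIC)[...,::-1])
E
```

```text
t 39.45 p [574.2 -46.5  32.8] yaw y 83.4 tilt [ 0. -0. -1.] w 0.2 F [-1.7  1.3 -0.1] 1.0346492193639278
```

View pics/s6.png

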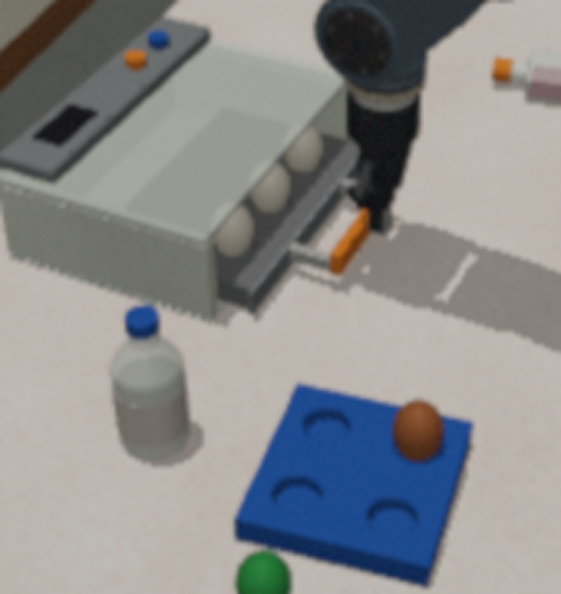

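All three eggs stand at crop (235,230), (271,188) and (304,150). The tray is still a few cm out, and the brown egg at (418,431) is undisturbed. Keep pushing more slowly.

>>> move_arm --targets '[-0.03, 0, 0, 0, 0, 0, -0.06, 0, 0, 0, 0, 0, -0.09, 0, 0, 0, 0, 0, -0.12, 0, 0, 0, 0, 0, -0.15, 0, 0, 0, 0, 0, -0.17, 0, 0, 0, 0, 0, -0.19, 0, 0, 0, 0, 0, -0.21, 0, 0, 0, 0, 0, -0.23, 0, 0, 0, 0, 0, -0.25, 0, 0, 0, 0, 0]'

```text
t: 40.75
ee_pos: [599.0, -49.3, 32.8]
tcp_rot: [0.057, 0.998, -0.0, 0.0]
force: [-2.5, 1.0, 0.2]
gripper_width: -0.3
grip_force: 1.0
```

>>> move_arm --targets '[-0.015, 0, 0, 0, 0, 0, -0.03, 0, 0, 0, 0, 0, -0.045, 0, 0, 0, 0, 0, -0.06, 0, 0, 0, 0, 0]'

```text
t: 41.25
ee_pos: [605.0, -50.0, 32.8]
tcp_rot: [0.057, 0.998, 0.0, -0.0]
force: [-1.4, 1.0, 1.9]
gripper_width: 0.2
grip_force: 1.0
```

>>> move_arm --targets '[-0.015, 0, 0, 0, 0, 0, -0.03, 0, 0, 0, 0, 0, -0.045, 0, 0, 0, 0, 0, -0.06, 0, 0, 0, 0, 0]'

```text
t: 41.75
ee_pos: [605.3, -50.0, 32.7]
tcp_rot: [0.057, 0.998, 0.0, -0.007]
force: [-40.5, 2.4, 32.1]
gripper_width: 0.1
grip_force: 20.2
```

>>> move_arm --targets '[-0.015, 0, 0, 0, 0, 0, -0.03, 0, 0, 0, 0, 0, -0.045, 0, 0, 0, 0, 0]'

```text
t: 42.12
ee_pos: [605.3, -50.0, 32.6]
tcp_rot: [0.057, 0.998, 0.001, -0.013]
force: [-65.2, 4.3, 53.9]
gripper_width: -0.3
grip_force: 33.3
```

```bash
python3 - <<'E'
from h import *
d=cap("top"); P=pts(d); hsv=cv2.cvtColor(d["color"],cv2.COLOR_RGB2HSV).astype(int)
# incubator front edge: roof front line / tray front edge along incubator x
ex=np.array([.9934,-.115]); o=np.array([479,-35.3])
A=(P[...,:2]-o)@ex; B=(P[...,:2]-o)@np.array([.115,.9934])
for b in(-140,-110,-90,90,110,130,155,-155):
    m=(abs(B-b)<6)&(A>100)&(A<420)
    i=np.argsort(A[m]); print(b,[(int(a),int(z)) for a,z in zip(A[m][i],P[...,2][m][i])][10:75:2])
E
python3 g.py
```

```text
-140 [(112, 5), (113, -5), (116, 3), (120, 1), (121, -1), (124, 5), (128, 2), (130, -3), (133, 1), (136, 3), (139, -5), (142, -3), (145, 3), (147, -5), (149, 0), (153, 4), (158, 0), (163, 1), (165, -11), (168, -6), (171, 2), (175, 0), (176, -2), (179, -1), (184, -5), (185, -4), (188, 1), (192, -1), (194, -7), (195, 5), (198, 12), (200, 21), (200, 40)]
-110 [(114, -4), (117, 5), (120, -12), (122, -3), (126, -4), (130, 1), (131, -5), (134, 0), (138, 4), (139, -5), (142, 0), (146, 8), (148, -9), (154, -11), (154, 3), (155, 0), (160, -5), (164, -1), (165, -7), (167, 5), (171, 5), (173, -10), (175, 3), (181, -5), (183, -9), (186, -2), (189, -2), (189, 16), (193, 3), (196, 6), (198, -1), (198, 36), (200, 7)]
-90 [(112, -7), (114, 8), (115, 3), (120, -4), (123, 7), (126, 9), (129, -1), (133, -2), (134, 15), (137, -2), (141, -3), (143, 5), (145, 0), (148, 3), (153, 0), (154, -7), (157, 5), (160, 4), (162, 0), (165, 5), (168, 9), (171, -3), (175, -4), (177, 6), (178, 4), (181, 6), (186, 2), (187, 1), (192, -4), (194, 2), (196, -1), (199, 19), (200, -4)]
90 [(114, 2), (118, 5), (119, -3), (123
[... 1151 characters left out ...]
6, -1), (150, -1), (152, -12), (154, 3), (155, 15), (159, -3), (162, 4), (167, 2), (168, -6), (170, 7), (174, 6), (179, 1), (180, -4), (184, -3), (188, 2), (189, -7), (193, 0), (196, 2), (196, 0), (200, 2), (201, 0), (202, 99)]
-155 [(114, -3), (117, 2), (120, -9), (122, -1), (125, 5), (127, -2), (129, 5), (133, 10), (134, 0), (138, 0), (142, 8), (144, -5), (146, 2), (151, 0), (152, -3), (156, -2), (160, -3), (161, -3), (164, 0), (167, 5), (168, -3), (172, 4), (176, -2), (178, -5), (182, -6), (186, -1), (189, -1), (191, -5), (196, -12), (196, 3), (199, 32), (201, 1), (202, -2)]
t 42.17 p [605.3 -50.   32.6] yaw y 83.5 tilt [-0.025  0.003 -1.   ] w -0.0 F [-60.6   4.7  48.9] 31.19205415248871
```

The tray is at its stop: its front edge lines up with the incubator face at about 200 mm. Backing off.

>>> move_arm --targets '[0.04, 0, 0, 0, 0, 0, 0.08, 0, 0, 0, 0, 0, 0.12, 0, 0, 0, 0, 0, 0.18, 0, 0, 0, 0, 0, 0.3, 0, 0, 0, 0, 0, 0.45, 0, 0, 0, 0, 0, 0.6, 0, 0, 0, 0, 0, 0.7, 0, 0, 0, 0, 0]'

```text
t: 43.18
ee_pos: [544.8, -43.0, 32.8]
tcp_rot: [0.057, 0.998, 0.0, -0.0]
force: [-1.1, 0.3, -0.2]
gripper_width: -0.3
grip_force: 0.0
```

>>> move_arm --targets '[0.1, 0, -0.15, 0, 0, 0, 0.3, 0, -0.35, 0, 0, 0, 0.5, 0, -0.6, 0, 0, 0, 0.7, 0, -0.8, 0, 0, 0, 0.8, 0, -0.9, 0, 0, 0, 0.8, 0, -0.9, 0, 0, 0, 0.8, 0, -0.9, 0, 0, 0, 0.8, 0, -0.9, 0, 0, 0]'

```text
t: 44.18
ee_pos: [466.5, -34.0, 122.2]
tcp_rot: [0.057, 0.998, 0.0, -0.0]
force: [0.3, 0.4, -0.2]
gripper_width: -0.2
grip_force: 0.0
```

```bash
python3 g.py
python3 - <<'E'
from h import *
d=cap("top"); P=pts(d); hsv=cv2.cvtColor(d["color"],cv2.COLOR_RGB2HSV).astype(int)
m=(hsv[...,0]<18)&(hsv[...,1]>130)&(P[...,2]<62)&(abs(P[...,0]-620)<60)&(abs(P[...,1]+50)<110)
v,u=np.nonzero(m); h=ray(d,u.mean(),v.mean(),48); print("handle",m.sum(),h, "moved",(h[:2]-[479,-35.1])@[.9934,-.115])
b=proj(d,(450.9,231.1,50)).round().astype(int); s=np.s_[b[1]-10:b[1]+11,b[0]-10:b[0]+11]
k=(P[s][...,2]>40)&(hsv[s][...,0]<15); vv,uu=np.nonzero(k); print("brown",k.sum(),uu.mean()+b[0]-10,vv.mean()+b[1]-10,"was 198.5 229.6")
from math import *
d=cap("side");P=pts(d);c=d["color"].astype(int);t=(h[:2]-[479,-35.1])@[.9934,-.115]
for x,y in((602,35.5),(592,-48.5),(582,-132)): print("egg pred px",proj(d,(x+.9934*t,y-.115*t,56)))
cv2.imwrite("pics/s7.png",d["color"][...,::-1])
E
```

```text
t 44.17 p [466.5 -34.  122.2] yaw y 83.4 tilt [-0.001  0.    -1.   ] w -0.2 F [ 0.3  0.4 -0.2] 0.0
handle 121 [620.78784374 -51.27357648  48.        ] moved 142.7120052654825
brown 87 198.28735632183907 229.24137931034483 was 198.5 229.6
egg pred px [203.24537284 185.08035637]
egg pred px [214.73983385 172.42791231]
egg pred px [225.24808167 160.88005202]
```

Handle moved 143 mm, which is consistent with fully home. A numeric check of the eggs, by brightness blobs near the predicted pixels, since my picture allowance is used up.

Run:
```python
from h import *
c=cv2.imread("pics/s7.png").min(-1)
print(c[152:200:2,190:240:2])
```

```text
[[143 145 148 150 145 139 139 139 142 145 146 146 148 148 148 147 147 147
  147 148 147 147 147 139 101]
 [145 149 150 146 139 139 139 138 139 139 139 139 143 144 147 147 148 147
  148 148 148 147 143 105 100]
 [149 151 146 137 138 139 138 139 139 139 139 139 138 138 140 145 152 152
  152 148 147 144 110  95  98]
 [150 146 139 138 138 138 139 139 139 139 138 139 139 139 140 150 153 155
  152 148 140 111  92  97  98]
 [146 139 139 139 139 139 139 138 137 139 139 139 139 139 141 152 153 155
  153 148 111  64  64  72  84]
 [139 139 138 138 138 139 138 139 139 138 139 138 139 138 142 151 152 153
  151 127  74  61  60  61  62]
 [138 139 138 138 138 138 139 138 139 139 138 139 140 139 142 149 150 150
  134  91  65  60  61  61  58]
 [138 139 138 138 139 138 137 138 138 138 139 142 144 141 139 145 148 137
   95  85  56  61  61  60  63]
 [138 138 139 139 139 139 138 139 139 139 147 153 153 150 142 142 139  96
   88  72  56  59  60  61  62]
 [138 139 139 139 139 139 139 139 139 144 152 154 154 152 148 133  91  69
   68  61  59  61  61  65  54]
 [139 139 139 139 139 138 139 138 138 147 151 154 
[... 720 characters left out ...]
43  95  62  61  60  61  60  60  64  61
   51  57 102 116 150 158  85]
 [145 143 142 144 150 152 151 145 109  75  61  62  59  59  60  61  68  51
   53  95 115 136 163 104  31]
 [111 122 133 144 149 150 146 112  88  68  59  60  59  59  61  67  60  51
   84 115 138 165 130  37  21]
 [106 109 109 110 118 131 121  95  81  59  60  59  61  61  65  95 128 111
  120 131 164 143  49  27  13]
 [ 99 100 101 101 109 112 107  80  63  59  60  60  60  64  57  81  98 124
  130 139 144  69  27  14  24]
 [100 100  98 100 100 101  98  79  60  58  61  59  63  58  50  75  90  84
   87  91 109  39  11  18  81]
 [ 98  98  99 101 101 100  98  82  60  60  61  62  61  50  54  98 115 123
  134 116  89  30  16  52 112]]
```

Eggs show at (202,185), (213,172) and (224,160), matching the predictions to about 1–2 px. Handing in.

```bash
python3 -c "
from plant import workorder; print(workorder.job_done())"
```

```text
the job is handed in; nothing more can be done
None
```

I handed the job in after about 44 s of robot time, and no verdict came back: all three white eggs were seated upright in the wells with the tray home at its stop, and the brown egg had not moved, though I did not measure the bottle, flask or lamp afterwards.

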